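# Set up the penetration tester: load the cup and turn the lever end for end

## Robot

A 6-joint arm with a two-finger parallel gripper is mounted at the origin on the work surface. World frame = base frame: x ahead of the robot, y to its left, z up, the work surface at z = 0. Lengths are in mm, angles in rad, forces in N, time in s.
With the tool pointing down it reaches from about 350 to 875 mm from the base axis. Payload 4.2 kg.
Tool frame: the origin (TCP) lies between the finger pads; the fingertips stand 11 mm ahead of it and the grasp point (between the pads) lies 8 mm behind it; z points along the fingers, y is the direction in which the jaws open and shut (so a half turn about z gives the same grasp; the last joint's range is limited). The gripper opens to 85 mm and grips with 20 to 120 N. Pads are 22 mm wide; open, the fingers measure 114 mm over their backs; the gripper's body (76 mm by 85 mm) begins 54 mm behind the grasp point. The pads swing forward as they close: fully open they stand 13 mm farther back than shut.
Start: joints at [1.427, 0.385, 0.008, 0, -1.194, -0.259], TCP at [244.964, 574.971, 242.312] pointing down, gripper open.
Joint ranges: [-3.14, 3.14], [-1.21, 2.06], [-1.07, 1.41], [-3.16, 2.05], [-2.99, -0.16], [-3.1, 3.1]. Speed limits (rad/s): [2.79, 2.79, 3.14, 3.14, 3.14, 3.14].

## Interface

Orientations are given as a unit quaternion [x, y, z, w].
In Python, from bench import * gives the robot as it stands.
- The arm moves only by the tool servo_tool, never from a script. Its argument "rows" is a list of rows, each a list of 7 numbers: the opening, from 0 (shut) to 1 (fully open), then the shift along the tool's x, y, z in cm, then the turn, a rotation vector about the tool's x, y, z in degrees. A call has 1 to 12 rows; each row shifts and turns the commanded pose from where the row before left it, along the tool's axes as they then stand; what a row does not reach is not made up. A row lasts 1/10 s, in which the tool goes at most 50 mm and 8.59 degrees, less where a joint would pass 70% of its speed; a pose out of reach is approached as far as the arm can. A call is refused whole if a number of a shift passes 5 or a number of a turn 8.59, either way. A call with a gripper value outside its range is refused whole. The fingers move at their own pace and stop on an object; the grip force is fixed at half the most. Time passes only in rows, so rows that do not move let the fingers close. It gives the time, the measured TCP pose, the force and the opening at its end, in the units of the state.
- read_state(): the state, without advancing time (a new reading comes with each control period).
- get_image(name): name is "scene" or "top" or "wrist"; returns a dict with "image" (480x640x3 uint8, red, green, blue), "mtx" (3x3 intrinsics, pixels), "extrinsics" (4x4, takes a point from camera to world coordinates). Camera axes: x right, y up, looking along -z (the intrinsics and any distortion apply to the point x, -y, -z); pixel columns grow to the right and rows downward; lengths in mm; the calibration is good to about 2 mm. A picture is of the moment at which its call begins. There is no depth.
- job_done(): hands the job in, once; it reports no verdict.
The state is a dict: "clock": time; "joints": joint angles; "joint_vel": joint speeds; "joint_efforts": joint torques, N m; "position": TCP position; "ee_rot": TCP orientation; "contact_force": force on the tool from outside, world axes, zero at the start; "wrist_torque": the same for the moment, N m; "gripper_width": finger opening in mm.
Only numpy, scipy, OpenCV 4.12 (cv2) and the standard library are available. Lean on these libraries where they do the work, as an engineer would, in place of code of your own. Each camera call takes 0.05 s, during which the arm holds its last target. There are 200 camera calls.

## Task

Set up the penetration tester: stand the steel cup that holds the grey set sample upright in the middle of the balance's pan, and turn the tester's lever end for end, lifting it off its pivot pin and fitting it back on the same pin so that it lies fully down in the fork with its plunger hanging inside the cup. Leave the empty cup and the other things on the bench where they are, let go of everything and leave the tester at rest.

Things in the scene. Friction and masses are not known exactly. Their poses are not given: they have to be found in the camera images.
- pivot (a point): The middle of the seat at the foot of the tester's upright steel pin. The tester is fixed, at any yaw. The seat is a collar of radius 17 mm, 95 mm above the bench, on a pillar of radius 13 mm. The pin rises 27 mm above this point, diameter 10 mm, its top 9 mm tapering to 3 mm. Axes: z up, x level towards the pan. Base plate 12 mm high, x -65 to 90 mm, y +-45 mm.
- fork (a point): The tester's blue fork post, 57 mm from the pin towards the pan: the middle of the floor of its upward slot, 1 mm below the seat. The post is 13 mm long (50.5 to 63.5 mm from the pin). The slot is 22 mm wide, between lugs 7 mm thick and 11 mm high with outward-flared lips up to 18 mm above the floor. Axes as the pivot's.
- pan (a point): The middle of the top of the balance's round steel pan: 135 mm from the pin along the pivot's x, 30 mm above the bench. Fixed, flat, radius 40 mm. Axes as the pivot's. The white housing under it is 26 mm high and spans, from this point, x -48 to +48 mm and y -62 to +48 mm.
- bore (a point): The loose aluminium lever (about 250 g): the middle of its through bore (12 mm wide) at the underside. x runs along it to the plunger, z up. Bar 18 mm wide, 14 mm thick, x -66 to +66 mm, then 10 mm thick to +146 mm; hub round the bore 34 mm long, 30 mm wide. It balances at x +6 mm. At the start it sits on the pin, underside on the seat, ball end in the fork, plunger end away from the pan. The fork takes either end.
- plunger_tip (a point): The middle of the lower end of the lever's plunger: a white rod 16 mm in diameter that hangs 37 mm below the bar's underside at x +135 mm from the bore. With the lever seated this point is 58 mm above the bench.
- ball (a point): The centre of the dark red-brown ball, 24 mm in diameter, at the other end of the lever, 76 mm from the bore, level with the middle of the bar.
- cup_mid (a point): The centre, half-way up, of the loose steel cup with the grey hard sample: open, 56 mm across, 45 mm high, wall 3 mm, about 250 g; the sample is fast in it and fills it to 22 mm above its foot. It stands on the bench in one of four places beside the tester. On the pan its rim is at 75 mm, higher than the seated plunger's tip: it cannot go in under a seated plunger.
- spare_mid (a point): The centre, half-way up, of the empty steel cup of the same shape and size (56 mm across, 45 mm high). Leave it.
- jar_mid (a point): The centre of a closed amber jar, 54 mm across, 75 mm high. Leave it.
- weight_mid (a point): The centre of a brass weight, 44 mm across, 54 mm high. Leave it.
- flask_l_mid (a point): On the axis of the left stoppered glass flask, 60 mm above its foot; 68 mm across, 146 mm high. Leave it.
- flask_r_mid (a point): The same on the right flask, of the same size. Leave it.
- spatula_mid (a point): The middle of a spatula 180 mm long lying at the right side. Leave it.
- cup: The same cup with the sample: its origin is the middle of its underside.
- lever: The same lever: its origin and axes are those of the bore.
Things that resemble listed ones, but are neither listed nor needed, are in the scene too. What is shaped like the cup but brown is not meant.

How it is judged:
By the outcome, as a careful person would: the job done as asked, in the order asked, and still so for the second after the job is handed in, with the robot touching nothing.
It also fails if it takes over 72 s, if anything falls off the work surface, if the arm or the gripper's body presses on something with over 40 N, if the wrist force passes 120 N, or if a joint passes its speed limit or range.

## Working session

There is one attempt and no reset: what is moved stays moved. The work goes in short steps, Python scripts to look and compute and a tool call to move; the robot and the scene stay as the last step left them, time stands still between calls to the robot, and variables do not carry over. Pictures are saved under pics/ and viewed, about 8 in all and at most 12, crops included, and the job is handed in when it is done.

Besides the shell and the picture viewer there is one more tool, called after "Request:" in YAML: its name, and indented under it one key for each argument. servo_tool: Moves the arm, as the interface text tells. Its arguments: {"type":"object","properties":{"rows":{"type":"array","items":{"type":"array","items":{"type":"number"}}}},"required":["rows"]}

```bash
ls; mkdir -p pics; python3 - <<'E'
from bench import *
import cv2
s=read_state();print(s)
for n in ("scene","top"):
    d=get_image(n);cv2.imwrite(f"pics/{n}0.png",d["image"][:,:,::-1]);print(n,d["mtx"],d["extrinsics"],[k for k in d])
E
```

```text
pics
{'clock': 0.0, 'joints': array([ 1.42659787e+00,  3.85539087e-01,  6.56972407e-03, -4.82736522e-04,
       -1.19399517e+00, -2.58619828e-01]), 'joint_vel': array([ 1.58338197e-03, -1.52142484e-03,  3.83238979e-04, -9.25895466e-05,
        1.35786886e-03,  1.02822133e-03]), 'joint_efforts': array([ 7.31533819e-04, -3.92292488e+01,  1.88399380e+01,  4.18634981e+00,
       -4.66360667e-03,  2.24987964e-06]), 'position': array([244.75921314, 574.44743657, 241.21256496]), 'ee_rot': array([ 9.79767232e-01, -2.00137317e-01, -1.61983575e-04,  1.09515573e-03]), 'contact_force': array([-0.52099959,  0.873405  ,  0.33846317]), 'wrist_torque': array([ 0.00423661,  0.02165326, -0.00909893]), 'gripper_width': 85.45997002823717}
scene [[572.26582123   0.         320.21398308]
 [  0.         572.26582123 251.13034806]
 [  0.           0.           1.        ]] [[ 3.93748164e-03 -5.60416730e-01  8.28201416e-01  1.47836366e+03]
 [ 9.99979561e-01  6.37859308e-03 -4.37974240e-04 -4.12332465e+01]
 [-5.03731173e-03  8.28186213e-01  5.60430391e-01  6.91602979e+02]
 [ 0.00000000e+00  0.00000000e+00  0.00000000e+00  1.00000000e+00]] ['image', 'mtx', 'extrinsics']
top [[525.71134312   0.         322.75102323]
 [  0.         525.71134312 245.55415329]
 [  0.           0.           1.        ]] [[ 8.79922729e-02  9.73630494e-01 -2.10478078e-01  3.55322673e+02]
 [-9.96109019e-01  8.70476338e-02 -1.37670678e-02 -5.85502322e+01]
 [ 4.91758162e-03  2.10870507e-01  9.77501635e-01  1.07528457e+03]
 [ 0.00000000e+00  0.00000000e+00  0.00000000e+00  1.00000000e+00]] ['image', 'mtx', 'extrinsics']
```

View pics/top0.png

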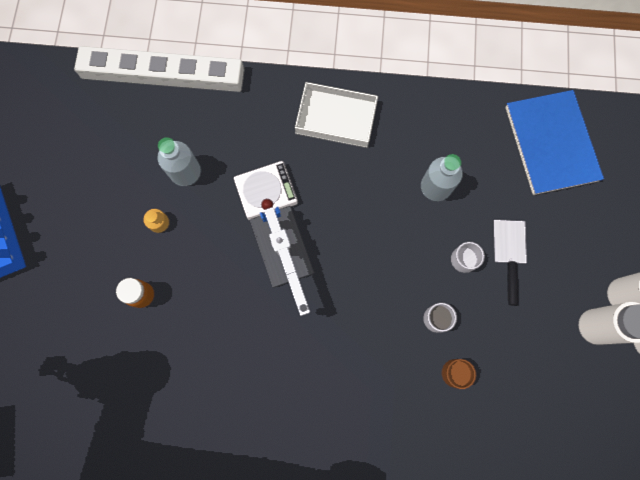

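View pics/scene0.png

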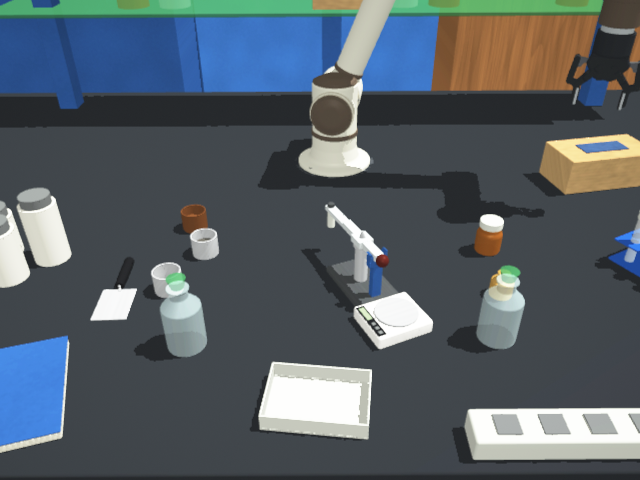

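```bash
cat > h.py <<'E'
from bench import *
import cv2, numpy as np
from scipy.spatial.transform import Rotation as R
def px2w(d,uv,z):
    E=d["extrinsics"];K=d["mtx"];uv=np.atleast_2d(uv).astype(float)
    v=np.c_[(uv[:,0]-K[0,2])/K[0,0],-(uv[:,1]-K[1,2])/K[1,1],-np.ones(len(uv))]@E[:3,:3].T
    o=E[:3,3];t=(z-o[2])/v[:,2];return o+t[:,None]*v
def w2px(d,P):
    E=d["extrinsics"];K=d["mtx"];c=(np.atleast_2d(P)-E[:3,3])@E[:3,:3]
    return np.c_[K[0,0]*c[:,0]/-c[:,2]+K[0,2],K[1,1]*-c[:,1]/-c[:,2]+K[1,2]]
def go(P,yawx):
    """tool-frame shift (cm) and turn (deg) from now to TCP P with tool down, tool x at world yaw (deg)"""
    s=read_state();r=R.from_quat(s["ee_rot"])
    t=R.from_euler('z',yawx,degrees=True)*R.from_euler('x',180,degrees=True)
    print("pos",s["position"].round(1),"shift cm",(r.inv().apply(np.array(P)-s["position"])/10).round(2),
      "turn deg",np.degrees((r.inv()*t).as_rotvec()).round(2),"j",s["joints"].round(2),"t",s["clock"])
def yaw():
    return np.degrees(np.arctan2(*R.from_quat(read_state()["ee_rot"]).as_matrix()[[1,0],0]))
E
python3 - <<'E'
from h import *
t=cv2.imread("pics/top0.png");s=cv2.imread("pics/scene0.png")
a=cv2.resize(t[225:395,405:505],None,fx=3.4,fy=3.4);b=cv2.resize(s[190:310,130:250],None,fx=3,fy=3);c=cv2.resize(t[150:330,220:330],None,fx=3.2,fy=3.2)
o=np.zeros((600,800,3),np.uint8)
for im,x in((a,0),(b[:,:],340)): o[:im.shape[0],x:x+im.shape[1]]=im[:600,:800-x]
cv2.imwrite("pics/c1.png",o)
d=get_image("top")
im=cv2.cvtColor(t,cv2.COLOR_BGR2HSV)
print("pan",px2w(d,(262,188),30),"hub",px2w(d,(280,240),109),"tipend",px2w(d,(304,308),107),"ball",px2w(d,(267,204),102))
for uv in((440,318),(468,257)):print("cup",px2w(d,uv,40))
E
```

```text
pan [[691.24381212  92.94406003  30.        ]] hub [[566.87601604  36.21956544 109.        ]] tipend [[443.86178629 -20.9318925  107.        ]] ball [[636.8796112   69.30055099 102.        ]]
cup [[ 454.09927191 -285.47663558   40.        ]]
cup [[ 580.79458929 -336.54142135   40.        ]]
```

View pics/c1.png

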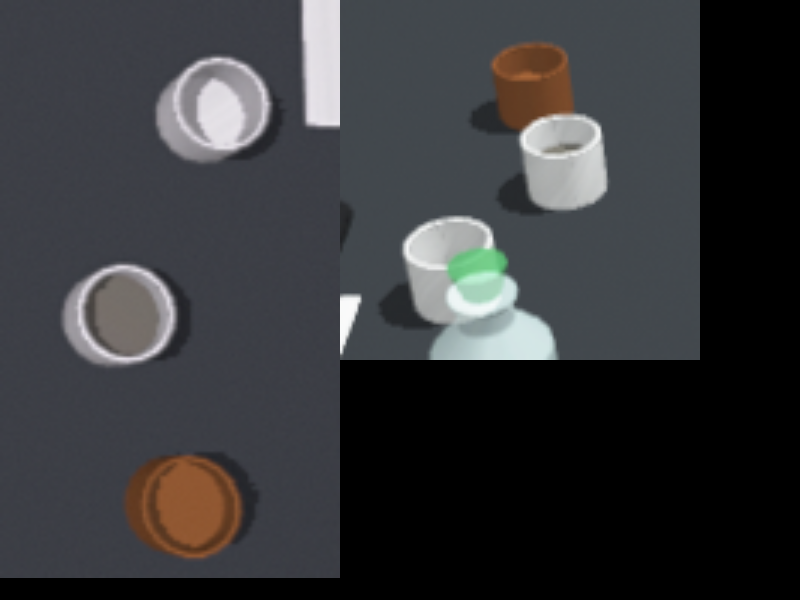

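```bash
python3 - <<'E'
from h import *
d=get_image("top")
c=px2w(d,(442.4,317),45)[0];print(c,yaw())
c[2]=220
go(c,0)
w=get_image("wrist");r=R.from_quat(read_state()["ee_rot"])
print(r.inv().apply(w["extrinsics"][:3,3]-read_state()["position"]),r.inv().as_matrix()@w["extrinsics"][:3,:3],w["mtx"])
E
```

```text
[ 455.97398809 -288.96780984   45.        ] -23.083423125488288
pos [244.8 574.7 241.6] shift cm [53.29 71.17  2.26] turn deg [ 8.000e-02  1.000e-02 -2.308e+01] j [ 1.43  0.39  0.01 -0.   -1.19 -0.26] t 0.2
[  71.38330795   -0.3499522  -132.29748784] [[ 3.75732778e-04  9.59877159e-01  2.80420576e-01]
 [ 9.99999828e-01 -4.87132960e-04  3.27561872e-04]
 [ 4.51021264e-04  2.80420404e-01 -9.59877176e-01]] [[332.13447322   0.         313.33405744]
 [  0.         332.13447322 243.62551419]
 [  0.           0.           1.        ]]
```

Request:
servo_tool:
  rows:
    - [1,2.2,2.9,0,0,0,0]
    - [1,2.2,2.9,0,0,0,0]
    - [1,2.2,2.9,0,0,0,0]
    - [1,2.2,2.9,0,0,0,0]
    - [1,2.2,2.9,0,0,0,0]
    - [1,2.2,2.9,0,0,0,0]
    - [1,2.2,2.9,0,0,0,0]
    - [1,2.2,2.9,0,0,0,0]
    - [1,2.2,2.9,0,0,0,0]
    - [1,2.2,2.9,0,0,0,0]
    - [1,2.2,2.9,0,0,0,0]
    - [1,2.2,2.9,0,0,0,0]

```text
clock: 1.45
position: [351.4, 149.9, 242.5]
ee_rot: [0.98, -0.2, 0.0, -0.0]
contact_force: [1.0, -0.5, 0.5]
gripper_width: 85.4
```

Request:
servo_tool:
  rows:
    - [1,2.2,2.9,0,0,0,0]
    - [1,2.2,2.9,0,0,0,0]
    - [1,2.2,2.9,0,0,0,0]
    - [1,2.2,2.9,0,0,0,0]
    - [1,2.2,2.9,0,0,0,0]
    - [1,2.2,2.9,0,0,0,0]
    - [1,2.2,2.9,0,0,0,0]
    - [1,2.2,2.9,0,0,0,0]
    - [1,2.2,2.9,0,0,0,0]
    - [1,2.2,2.9,0,0,0,-7.5]
    - [1,0,0,0,0,0,-7.5]
    - [1,0,0,0,0,0,-7.5]

```text
clock: 2.65
position: [440.0, -202.9, 241.8]
ee_rot: [1.0, -0.004, -0.0, -0.0]
contact_force: [0.3, 0.5, -0.4]
gripper_width: 85.8
```

```bash
python3 - <<'E'
from h import *
go((456,-289,220),0)
w=get_image("wrist");cv2.imwrite("pics/w1.png",w["image"][:,:,::-1])
print(w2px(w,[(456,-289,45)]),yaw())
t=get_image("top");im=t["image"].astype(int)
# ball, pan, fork masks
def cen(m,lo=20):
    n,_,st,c=cv2.connectedComponentsWithStats(m.astype(np.uint8));return [(st[i,4],c[i].round(1)) for i in range(1,n) if st[i,4]>lo]
roi=np.zeros(im.shape[:2],bool);roi[150:330,220:330]=1
r,g,b=im[...,0],im[...,1],im[...,2]
print("red",cen(roi&(r>g+30)&(r>b+20)));print("blue",cen(roi&(b>r+50)&(b>90),5))
E
```

```text
pos [ 440.  -202.9  241.8] shift cm [1.67 8.6  2.18] turn deg [-0.01  0.06 -0.42] j [-0.1   0.15 -0.33 -0.   -1.1   1.66] t 2.65
[[400.1287454  203.86215405]] -0.17925035153258603
red [(np.int32(80), array([266.2, 203.7]))]
blue [(np.int32(33), array([277.2, 210.5])), (np.int32(35), array([262.3, 216. ]))]
```

View pics/w1.png

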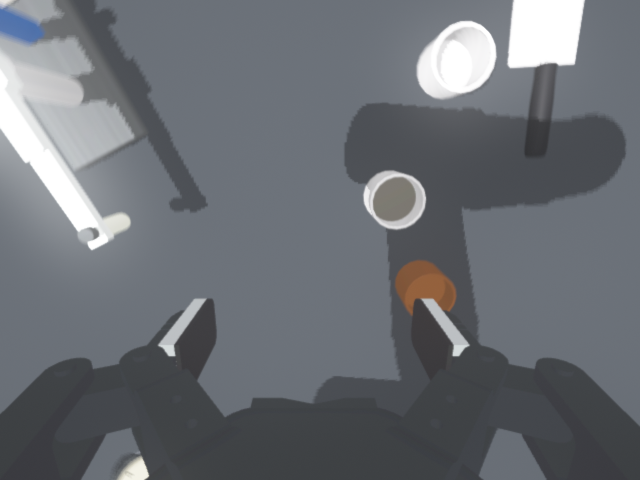

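Request:
servo_tool:
  rows:
    - [1,0.7,2.9,0.7,0,0,0]
    - [1,0.7,2.9,0.7,0,0,0]
    - [1,0.7,2.8,0.7,0,0,0]
    - [1,0,0,0,0,0,0]

```text
clock: 3.15
position: [460.4, -289.7, 219.8]
ee_rot: [1.0, -0.008, -0.001, -0.0]
contact_force: [-0.1, -0.1, -0.7]
gripper_width: 85.1
```

```bash
python3 - <<'E'
from h import *
w=get_image("wrist");im=w["image"]
p=w2px(w,[(458,-289,45)])[0];print(p)
hsv=cv2.cvtColor(im,cv2.COLOR_RGB2HSV)
m=((hsv[...,1]<40)&(hsv[...,2]>150)).astype(np.uint8)
cs,_=cv2.findContours(m,cv2.RETR_CCOMP,cv2.CHAIN_APPROX_NONE)
o=im[:,:,::-1].copy()
for c in cs:
    if len(c)>50:
        e=cv2.fitEllipse(c)
        if np.hypot(*(np.array(e[0])-p))<60: print(len(c),np.round(e[0],1),np.round(e[1],1),px2w(w,e[0],45)[0].round(1)); cv2.drawContours(o,[c],-1,(0,0,255),1)
cv2.imwrite("pics/w2.png",o[100:400,150:550])
# sample (warm grey) mask
m2=((hsv[...,1]>15)&(hsv[...,1]<70)&(hsv[...,2]>60)&(hsv[...,2]<150)&(hsv[...,0]<40)).astype(np.uint8)
n,_,st,cc=cv2.connectedComponentsWithStats(m2)
for i in range(1,n):
    if st[i,4]>300:print(st[i],cc[i],px2w(w,cc[i],22)[0])
go((457,-289,220),0)
E
```

```text
[313.28834331 227.3422194 ]
175 [310.  225.1] [58.8 63.6] [ 460.2 -285.9   45. ]
109 [303.4 226.5] [30.5 39.7] [ 459.  -279.6   45. ]
[288 206  27  40 352] [296.15909091 227.48863636] [ 452.55138197 -271.3826092    22.        ]
pos [ 460.  -288.6  220.4] shift cm [-0.3   0.05  0.04] turn deg [-0.03  0.1  -0.82] j [-0.26  0.26 -0.23 -0.   -1.08  1.82] t 3.2
```

View pics/w2.png

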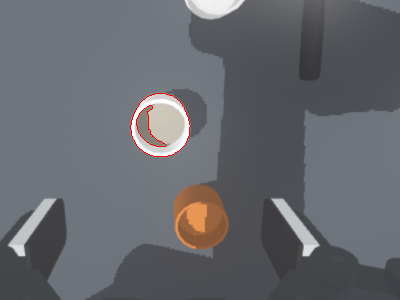

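Request:
servo_tool:
  rows:
    - [1,-0.1,-0.1,3.5,0,0,-0.8]
    - [1,0,0,4,0,0,0]
    - [1,0,0,4,0,0,0]
    - [1,0,0,3,0,0,0]
    - [1,0,0,2.5,0,0,0]
    - [1,0,0,1.5,0,0,0]
    - [1,0,0,1,0,0,0]
    - [0.3,0,0,0,0,0,0]
    - [0.3,0,0,0,0,0,0]
    - [0.3,0,0,0,0,0,0]
    - [0.3,0,0,0,0,0,0]
    - [0.3,0,0,0,0,0,0]

```text
clock: 4.4
position: [460.3, -287.0, 27.9]
ee_rot: [1.0, 0.002, 0.001, 0.0]
contact_force: [0.4, 3.1, 7.3]
gripper_width: 54.7
```

```bash
python3 - <<'E'
from h import *
s=read_state();print(s["gripper_width"],s["contact_force"])
w=get_image("wrist");cv2.imwrite("pics/w3.png",w["image"][:,:,::-1])
# lever geometry from top+scene: ball, pivot etc
t=get_image("top");sc=get_image("scene")
def cen(d,m,lo=20):
    n,_,st,c=cv2.connectedComponentsWithStats(m.astype(np.uint8));return [(st[i,4],c[i]) for i in range(1,n) if st[i,4]>lo]
def tri(p,q):
    def ray(d,uv):
        a=px2w(d,uv,0)[0];o=d["extrinsics"][:3,3];return o,(a-o)/np.linalg.norm(a-o)
    o1,v1=ray(t,p);o2,v2=ray(sc,q)
    k=np.linalg.lstsq(np.c_[v1,-v2],o2-o1,rcond=None)[0];A=o1+k[0]*v1;B=o2+k[1]*v2
    return (A+B)/2,np.linalg.norm(A-B)
def red(d,box):
    im=d["image"].astype(int);r,g,b=im[...,0],im[...,1],im[...,2];m=np.zeros(r.shape,bool);m[box[1]:box[3],box[0]:box[2]]=1
    return max(cen(d,m&(r>g+20)&(r>b+15)),key=lambda a:a[0])
a=red(t,(220,150,330,330));b=red(sc,(340,220,420,290));print(a,b,tri(a[1],b[1]))
o=np.vstack([cv2.resize(t["image"][170:320,230:330],(400,600),interpolation=cv2.INTER_CUBIC)])
o2=cv2.resize(sc["image"][190:340,320:420],(400,600),interpolation=cv2.INTER_CUBIC)
cv2.imwrite("pics/c2.png",np.hstack([o,o2])[:,:,::-1])
E
```

```text
54.74377626022141 [0.44856086 3.13918978 7.33854737]
(np.int32(92), array([266.26086957, 203.64130435])) (np.int32(133), array([382.06015038, 260.2406015 ])) (array([637.43872094,  70.44297183, 102.00977219]), np.float64(0.6996639427714451))
```

View pics/c2.png

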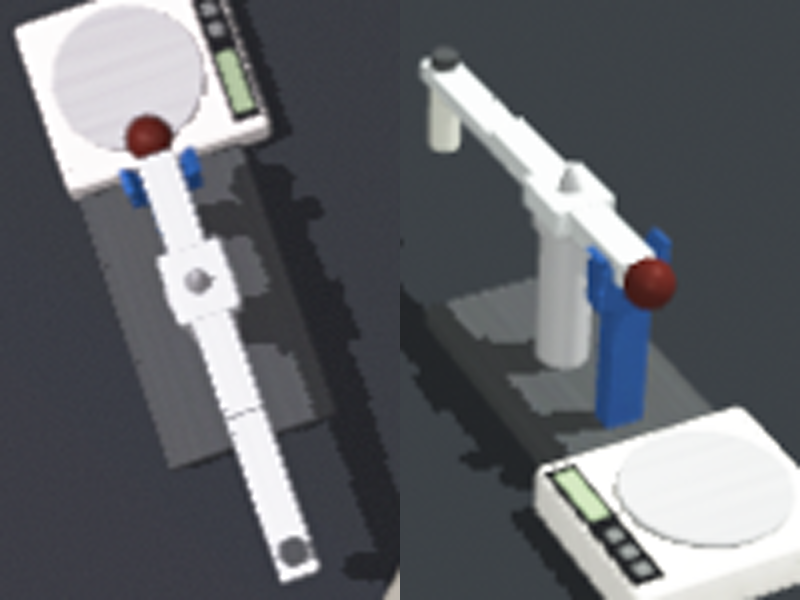

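```bash
cat >> h.py <<'E'
def tri(t,p,sc,q):
    def ray(d,uv):
        a=px2w(d,uv,0)[0];o=d["extrinsics"][:3,3];return o,(a-o)/np.linalg.norm(a-o)
    o1,v1=ray(t,p);o2,v2=ray(sc,q)
    k=np.linalg.lstsq(np.c_[v1,-v2],o2-o1,rcond=None)[0];A=o1+k[0]*v1;B=o2+k[1]*v2
    return ((A+B)/2).round(1),np.linalg.norm(A-B).round(1)
E
python3 - <<'E'
from h import *
t=get_image("top");sc=get_image("scene")
for n,p,q in(("ball",(266.3,203.6),(382,260.2)),("plung",(303.3,307.3),(331,204)),("pin",(279.2,239.7),(362.5,234)),("pan",(262,190),(396,312))):print(n,tri(t,p,sc,q))
ball=tri(t,(266.3,203.6),sc,(382,260.2))[0];pl=tri(t,(303.3,307.3),sc,(331,204))[0]
u=(ball-pl)[:2];print(np.linalg.norm(u),np.degrees(np.arctan2(u[1],u[0])));u/=np.linalg.norm(u)
b=ball[:2]-76*u;print("pivot",b,"from plunger",pl[:2]+135*u,"pan",b+135*u)
p=b+135*u
go((460,-287,140),np.degrees(np.arctan2(u[1],u[0])))
go((p[0],p[1],140),np.degrees(np.arctan2(u[1],u[0])))
E
```

```text
ball (array([637.5,  70.3, 102.1]), np.float64(0.7))
plung (array([444.8, -18.7, 109.6]), np.float64(1.8))
pin (array([566.5,  38.3, 112.9]), np.float64(1.8))
pan (array([688.8,  94. ,  24.2]), np.float64(1.4))
212.2599585414074 24.790222870352682
pivot [568.50347281  38.43341505] from plunger [567.35962066  37.905118  ] pan [691.06309347  95.03853305]
pos [ 460.4 -287.    27.9] shift cm [-0.000e+00  1.000e-02 -1.121e+01] turn deg [  0.09  -0.15 -24.55] j [-0.26  0.5  -0.45  0.   -0.62  1.83] t 4.65
pos [ 460.4 -287.    27.9] shift cm [ 23.26 -38.1  -11.18] turn deg [  0.09  -0.15 -24.55] j [-0.26  0.5  -0.45  0.   -0.62  1.83] t 4.65
```

Request:
servo_tool:
  rows:
    - [0.3,0,0,-2,0,0,0]
    - [0.3,0,0,-4,0,0,0]
    - [0.3,0,0,-4,0,0,0]
    - [0.3,0,0,-4,0,0,0]
    - [0.3,0,0,-2,0,0,0]
    - [0.3,1.5,-2.5,0,0,0,0]
    - [0.3,2,-3.3,0,0,0,0]
    - [0.3,2,-3.3,0,0,0,0]
    - [0.3,2,-3.3,0,0,0,0]
    - [0.3,2,-3.3,0,0,0,0]
    - [0.3,2,-3.3,0,0,0,0]
    - [0.3,2,-3.3,0,0,0,0]

```text
clock: 5.85
position: [593.2, -61.9, 185.7]
ee_rot: [1.0, 0.002, -0.001, -0.0]
contact_force: [0.3, -0.6, -3.5]
gripper_width: 54.5
```

Request:
servo_tool:
  rows:
    - [0.3,2,-3.3,0,0,0,0]
    - [0.3,2,-3.3,0,0,0,0]
    - [0.3,2,-3.3,0,0,0,0]
    - [0.3,2,-3.3,0,0,0,-8.2]
    - [0.3,0,0,0,0,0,-8.2]
    - [0.3,0,0,0,0,0,-8.2]
    - [0.3,0,0,0,0,0,0]
    - [0.3,0,0,0,0,0,0]

```text
clock: 6.65
position: [672.4, 68.7, 185.7]
ee_rot: [0.977, 0.213, -0.001, -0.0]
contact_force: [0.6, 0.5, -2.6]
gripper_width: 54.8
```

```bash
python3 - <<'E'
from h import *
go((690.5,94.8,100),24.8)
w=get_image("wrist");cv2.imwrite("pics/w4.png",w["image"][:,:,::-1]);print(read_state()["gripper_width"],yaw())
print(w2px(w,[(690.5,94.8,30),(637.5,70.3,102),(568,38.2,122)]))
E
```

```text
pos [672.4  68.7 185.7] shift cm [ 2.74 -1.61  8.56] turn deg [-0.03  0.07 -0.18] j [ 0.34  0.51  0.07 -0.   -1.13  1.66] t 6.65
54.53741265779846 24.64078725642532
[[295.22464274 199.63516861]
 [291.24991885 297.02049565]
 [291.68930235 406.627061  ]]
```

View pics/w4.png

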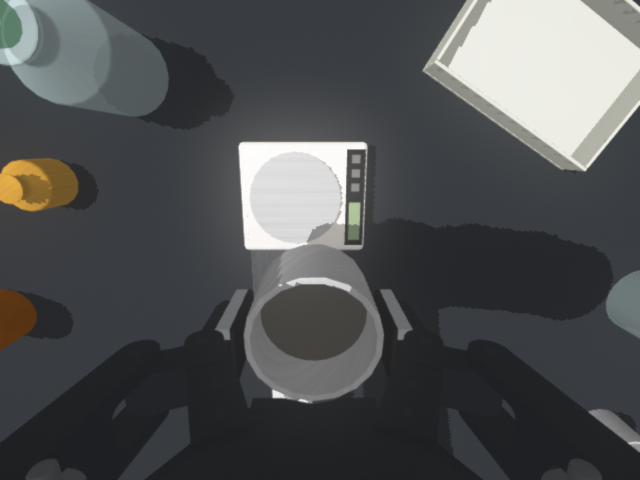

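Request:
servo_tool:
  rows:
    - [0.3,1.4,-0.8,2,0,0,0]
    - [0.3,1.4,-0.8,3,0,0,0]
    - [0.3,0,0,3,0,0,0]
    - [0.3,0,0,2,0,0,0]
    - [0.3,0,0,0,0,0,0]
    - [0.3,0,0,0,0,0,0]

```text
clock: 7.3
position: [692.0, 94.9, 86.8]
ee_rot: [0.977, 0.214, 0.0, 0.0]
contact_force: [-0.1, -0.0, -1.9]
gripper_width: 54.8
```

```bash
python3 - <<'E'
from h import *
go((690.9,95,58),24.8)
w=get_image("wrist");im=w["image"];z=read_state()["position"][2]-28+45
hsv=cv2.cvtColor(im,cv2.COLOR_RGB2HSV)
print(read_state()["contact_force"],px2w(w,(314,338),z))
cv2.imwrite("pics/w5.png",im[150:480,100:540,::-1])
t=get_image("top");cv2.imwrite("pics/t5.png",cv2.resize(t["image"][150:240,220:320,::-1],None,fx=6,fy=6))
E
```

```text
pos [692.   94.9  86.8] shift cm [-0.09 -0.06  2.88] turn deg [ 0.04 -0.01 -0.04] j [ 0.37  0.63  0.02  0.   -0.96  1.64] t 7.3
[-0.14028807 -0.39622641 -2.27623613] [[691.94076978  94.65399212 104.95093868]]
```

View pics/w5.png

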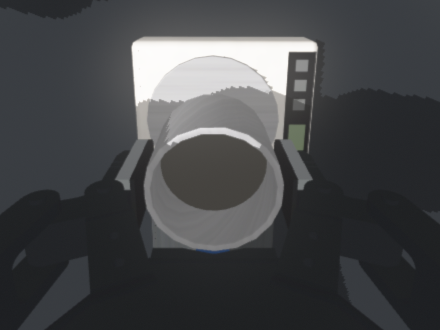

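Request:
servo_tool:
  rows:
    - [0.3,-0.1,0,1.2,0,0,0]
    - [0.3,0,0,0.8,0,0,0]
    - [0.3,0,0,0.5,0,0,0]
    - [0.3,0,0,0.2,0,0,0]
    - [0.3,0,0,0.1,0,0,0]
    - [0.3,0,0,0,0,0,0]
    - [0.3,0,0,0,0,0,0]

```text
clock: 8.1
position: [691.0, 94.9, 58.6]
ee_rot: [0.977, 0.215, 0.0, -0.0]
contact_force: [0.4, -0.3, -2.4]
gripper_width: 54.4
```

Not yet touching; ease down.

Request:
servo_tool:
  rows:
    - [0.3,0,0,0.1,0,0,0]
    - [0.3,0,0,0.1,0,0,0]
    - [0.3,0,0,0,0,0,0]

```text
clock: 8.4
position: [691.1, 94.9, 58.0]
ee_rot: [0.977, 0.215, 0.001, 0.0]
contact_force: [-2.6, 0.2, 4.9]
gripper_width: 54.5
```

Request:
servo_tool:
  rows:
    - [0.75,0,0,0,0,0,0]
    - [0.85,0,0,0,0,0,0]
    - [1,0,0,0,0,0,0]
    - [1,0,0,0,0,0,0]
    - [1,0,0,-2,0,0,0]
    - [1,0,0,-4,0,0,0]
    - [1,0,0,-4,0,0,0]
    - [1,0,0,-4,0,0,0]
    - [1,0,0,-2,0,0,0]
    - [1,0,0,0,0,0,0]

```text
clock: 9.4
position: [692.6, 95.1, 221.2]
ee_rot: [0.977, 0.215, 0.004, -0.0]
contact_force: [0.2, -0.2, -0.2]
gripper_width: 85.7
```

```bash
python3 - <<'E'
from h import *
u=np.array([np.cos(np.radians(24.8)),np.sin(np.radians(24.8))])
g=np.array([568,38.2])-28*u
go((g[0],g[1],220),24.8)
E
```

```text
pos [692.6  95.1 221.2] shift cm [-16.5   -0.07  -0.03] turn deg [ 0.1  -0.5   0.04] j [ 0.37  0.52  0.18  0.   -1.22  1.64] t 9.4
```

Request:
servo_tool:
  rows:
    - [1,-3.3,0,0,0,-0.4,0]
    - [1,-3.3,0,0,0,0,0]
    - [1,-3.3,0,0,0,0,0]
    - [1,-3.3,0,0,0,0,0]
    - [1,-3.3,0,0,0,0,0]
    - [1,0,0,0,0,0,0]
    - [1,0,0,0,0,0,0]

```text
clock: 10.1
position: [540.4, 25.2, 216.8]
ee_rot: [0.977, 0.215, -0.004, 0.001]
contact_force: [0.4, 0.1, 0.0]
gripper_width: 85.0
```

```bash
python3 - <<'E'
from h import *
go((542.6,26.5,114),24.8)
w=get_image("wrist");cv2.imwrite("pics/w6.png",w["image"][:,:,::-1])
print(w2px(w,[(690.9,95,75),(637.5,70.3,102),(568,38.2,122),(568,38.2,109)]).round(1))
E
```

```text
pos [540.4  25.2 216.8] shift cm [ 0.33 -0.02 10.28] turn deg [-0.    0.42  0.01] j [ 0.35  0.27 -0.23  0.   -1.08  1.66] t 10.1
[[313.6   6.8]
 [313.5  91.4]
 [313.4 207.8]
 [313.4 204.5]]
```

View pics/w6.png

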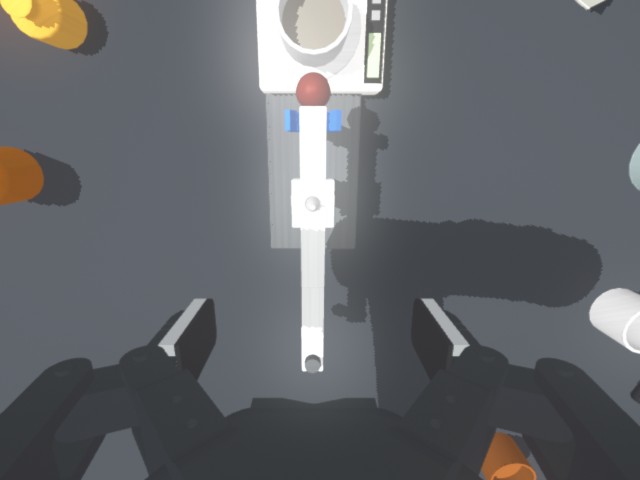

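Request:
servo_tool:
  rows:
    - [1,0,0,3,0,0.2,0]
    - [1,0,0,3,0,0,0]
    - [1,0,0,2.5,0,0,0]
    - [1,0,0,1.5,0,0,0]
    - [1,0,0,1,0,0,0]
    - [1,0,0,0,0,0,0]
    - [1,0,0,0,0,0,0]

```text
clock: 10.85
position: [541.3, 25.6, 107.4]
ee_rot: [0.977, 0.215, -0.001, 0.0]
contact_force: [0.6, 0.0, 1.2]
gripper_width: 85.3
```

```bash
python3 - <<'E'
from h import *
u=np.array([np.cos(np.radians(24.8)),np.sin(np.radians(24.8)),0])
g=np.array([568,38.2,97])-31*u
go(g,24.8)
t=get_image("top")
th=np.linspace(0,2*np.pi,60)
o=t["image"][:,:,::-1].copy()
o=cv2.resize(o[140:260,210:330],None,fx=5,fy=5,interpolation=cv2.INTER_CUBIC)
for c,rr,col in(((690.9,95,75),28,(0,0,255)),((690.9,95,30),40,(0,255,0))):
    P=np.c_[c[0]+rr*np.cos(th),c[1]+rr*np.sin(th),np.full(60,c[2])]
    cv2.polylines(o,[((w2px(t,P)-(210,140))*5).astype(int)],True,col,1)
cv2.imwrite("pics/t6.png",o)
E
```

```text
pos [541.3  25.6 107.4] shift cm [-0.15 -0.03  1.04] turn deg [0.02 0.17 0.04] j [ 0.35  0.39 -0.37  0.   -0.82  1.66] t 10.85
```

View pics/t6.png

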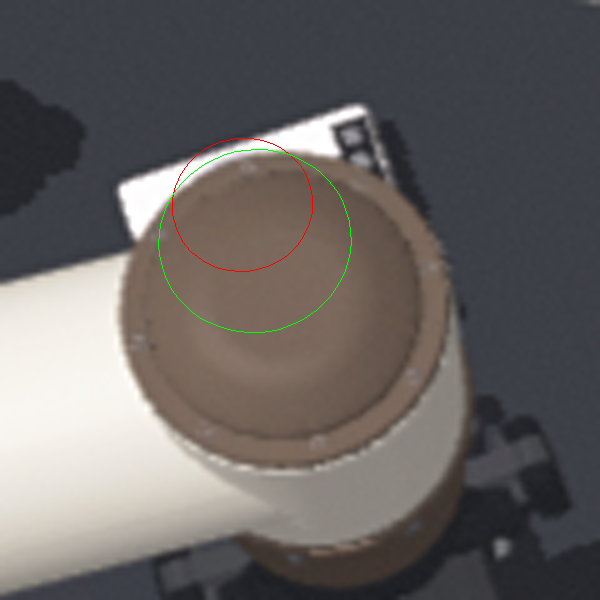

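```bash
python3 - <<'E'
from h import *
w=get_image("wrist");s=read_state()
r=R.from_quat(s["ee_rot"]);E=w["extrinsics"].copy();r0=R.from_quat(np.array([.977,.215,-.004,.001]))
E[:3,3]=np.array([540.4,25.2,216.8])+r0.apply(r.inv().apply(E[:3,3]-s["position"]));E[:3,:3]=r0.as_matrix()@r.inv().as_matrix()@E[:3,:3];w["extrinsics"]=E
print("pin check",w2px(w,(568,38.2,122)))
th=np.linspace(0,2*np.pi,200)
for c in((690.9,95,75),(686,93,75)):
    q=w2px(w,np.c_[c[0]+28*np.cos(th),c[1]+28*np.sin(th),np.full(200,75)]);print(q.max(0),q[:,0].min())
for rr,z in((40,30),):
    q=w2px(w,np.c_[690.9+rr*np.cos(th),95+rr*np.sin(th),np.full(200,z)]);print("pan",q.max(0),q.min(0))
im=cv2.imread("pics/w6.png");print(im[30:100:2,330].sum(1)//3)
print(im[95:130,313].tolist()[::6]); print(px2w(w,[(314,53)],75))
E
```

```text
pin check [[313.30233949 207.73172779]]
[353.1177632   50.76038697] 273.91353836906967
[352.51778799  58.83745749] 273.8241848933942
pan [361.35583418  80.07893974] [265.71622475 -29.5219736 ]
[202 203 203 203 204 204 204 245 255 254 201 193 194 195 196 199 228 237
 235 236 235 242 255 244 252 255 255 255 254 232 197 164 139 163 178]
[[133, 138, 195], [131, 135, 183], [255, 255, 255], [255, 255, 255], [255, 255, 255], [255, 255, 255]]
[[664.32147724  82.29063392  75.        ]]
```

Request:
servo_tool:
  rows:
    - [1,-0.15,0,0.6,0,0.15,0]
    - [1,0,0,0.4,0,0,0]
    - [0.5,0,0,0,0,0,0]
    - [0.15,0,0,0,0,0,0]
    - [0,0,0,0,0,0,0]
    - [0,0,0,0,0,0,0]
    - [0,0,0,0,0,0,0]
    - [0,0,0,0,0,0,0]

```text
clock: 11.75
position: [539.3, 24.7, 97.5]
ee_rot: [0.977, 0.215, -0.0, 0.0]
contact_force: [-0.7, 0.2, 1.4]
gripper_width: 16.6
```

Request:
servo_tool:
  rows:
    - [0,0,0,-0.5,0,0,0]
    - [0,0,0,-1,0,0,0]
    - [0,0,0,-1,0,0,0]
    - [0,0,0,-1,0,0,0]
    - [0,0,0,-1.5,0,0,0]
    - [0,0,0,-1.5,0,0,0]
    - [0,0,0,-0.5,0,0,0]
    - [0,0,0,0,0,0,0]

```text
clock: 12.55
position: [539.6, 24.8, 168.4]
ee_rot: [0.977, 0.215, 0.001, -0.0]
contact_force: [-0.5, -0.6, -3.1]
gripper_width: 17.1
```

```bash
python3 - <<'E'
from h import *
s=read_state();print(s["gripper_width"],s["contact_force"],s["wrist_torque"],yaw())
go((540,25.5,167),24.8)
w=get_image("wrist");cv2.imwrite("pics/w7.png",w["image"][:,:,::-1])
im=w["image"].astype(int);r,g,b=im[...,0],im[...,1],im[...,2]
m=(r>g+20)&(r>b+15);m[:, :250]=0;m[:,380:]=0
n,_,st,c=cv2.connectedComponentsWithStats(m.astype(np.uint8));print([(st[i],c[i]) for i in range(1,n) if st[i,4]>50])
E
```

```text
17.13179603610494 [-0.48969779 -0.60278105 -3.05093865] [-0.0545753   0.07576286  0.00831829] 24.816476131089086
pos [539.6  24.8 168.4] shift cm [ 0.07 -0.04  0.14] turn deg [ 0.01 -0.09  0.02] j [ 0.35  0.31 -0.31  0.   -0.95  1.66] t 12.55
[(array([ 278,    0,   70,   62, 3708], dtype=int32), array([311.45226537,  29.2478425 ]))]
```

Request:
servo_tool:
  rows:
    - [0,0,0,0,0,0,4]
    - [0,0,0,0,0,0,6]
    - [0,0,0,0,0,0,8]
    - [0,0,0,0,0,0,8]
    - [0,0,0,0,0,0,8]
    - [0,0,0,0,0,0,8]
    - [0,0,0,0,0,0,8]
    - [0,0,0,0,0,0,8]
    - [0,0,0,0,0,0,8]
    - [0,0,0,0,0,0,8]
    - [0,0,0,0,0,0,8]
    - [0,0,0,0,0,0,8]

```text
clock: 13.8
position: [538.5, 24.6, 166.1]
ee_rot: [0.841, -0.541, -0.001, 0.001]
contact_force: [0.5, -0.1, -1.9]
gripper_width: 16.9
```

Request:
servo_tool:
  rows:
    - [0,0,0,0,0,0,8]
    - [0,0,0,0,0,0,8]
    - [0,0,0,0,0,0,8]
    - [0,0,0,0,0,0,8]
    - [0,0,0,0,0,0,8]
    - [0,0,0,0,0,0,8]
    - [0,0,0,0,0,0,8]
    - [0,0,0,0,0,0,8]
    - [0,0,0,0,0,0,8]
    - [0,0,0,0,0,0,8]
    - [0,0,0,0,0,0,6]
    - [0,0,0,0,0,0,4]

```text
clock: 15.0
position: [538.6, 24.6, 166.2]
ee_rot: [-0.213, 0.977, -0.0, -0.001]
contact_force: [-0.2, -0.1, -3.3]
gripper_width: 17.0
```

```bash
python3 - <<'E'
from h import *
a=np.radians(24.8);u=np.array([np.cos(a),np.sin(a)]);p=np.array([-u[1],u[0]])
g=np.array([568,38.2])+31.7*u+.2*p
go((*g,167),-155.2)
w=get_image("wrist");cv2.imwrite("pics/w8.png",w["image"][:,:,::-1])
im=w["image"].astype(int);r,g,b=im[...,0],im[...,1],im[...,2]
m=(r>g+20)&(r>b+15);m[:, :250]=0;m[:,380:]=0
n,_,st,c=cv2.connectedComponentsWithStats(m.astype(np.uint8));print([(st[i],c[i]) for i in range(1,n) if st[i,4]>50])
E
```

```text
pos [538.6  24.6 166.2] shift cm [-6.4   0.04 -0.1 ] turn deg [ 0.03 -0.15 -0.19] j [ 0.35  0.31 -0.31 -0.   -0.95 -1.49] t 15.0
[(array([ 278,    0,   72,   62, 3973], dtype=int32), array([313.39516738,  30.43292223]))]
```

Request:
servo_tool:
  rows:
    - [0,-1,0,0,0,0,-0.2]
    - [0,-2,0,0,0,0,0]
    - [0,-2,0,0,0,0,0]
    - [0,-1.4,0,0,0,0,0]
    - [0,0,0,0,0,0,0]
    - [0,0,0,0,0,0,0]
    - [0,0,0,0,0,0,0]

```text
clock: 15.75
position: [596.6, 51.5, 166.8]
ee_rot: [-0.217, 0.976, -0.0, -0.001]
contact_force: [-0.1, 0.5, -1.6]
gripper_width: 16.7
```

```bash
python3 - <<'E'
from h import *
a=np.radians(24.8);u=np.array([np.cos(a),np.sin(a)]);p=np.array([-u[1],u[0]])
g=np.array([568,38.2])+31.7*u+.2*p
go((*g,167),-155.2)
w=get_image("wrist");sc=get_image("scene")
print(w2px(w,[(568,38.2,122),(568,38.2,180)]),w2px(sc,[(568,38.2,122),(568,38.2,95)]))
q=w2px(w,(568,38.2,150))[0].astype(int)
A=cv2.resize(w["image"][max(0,q[1]-50):q[1]+50,q[0]-33:q[0]+33],(396,600),interpolation=cv2.INTER_CUBIC);print(q)
B=cv2.resize(sc["image"][170:320,320:420],(400,600),interpolation=cv2.INTER_CUBIC)
cv2.imwrite("pics/c8.png",np.hstack([A,B])[:,:,::-1])
E
```

```text
pos [596.6  51.5 166.8] shift cm [-0.02  0.01 -0.02] turn deg [ 0.02 -0.12  0.24] j [ 0.36  0.4  -0.16 -0.   -1.01 -1.49] t 15.75
[[312.98219318 221.48461542]
 [313.04355118 254.29158691]] [[362.18728742 230.36008489]
 [361.67523723 242.40648088]]
[313 234]
```

View pics/c8.png

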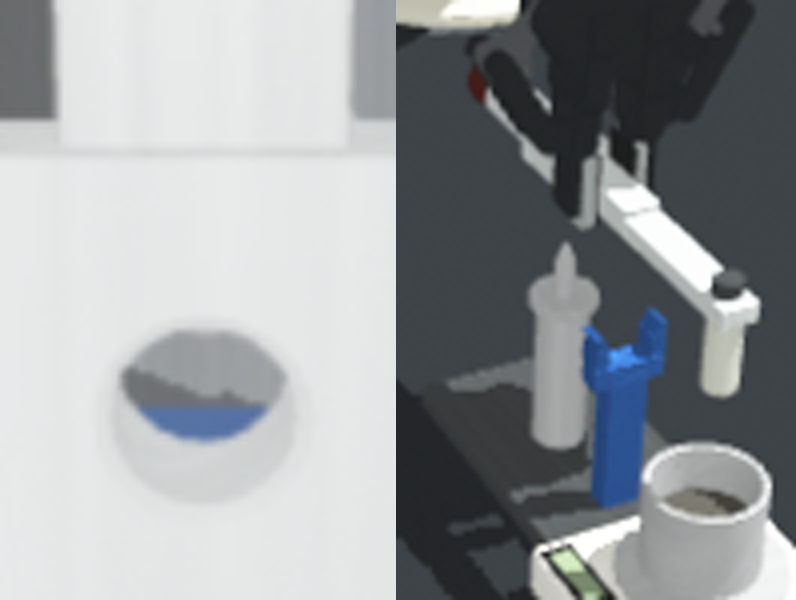

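Request:
servo_tool:
  rows:
    - [0,0,0,1,0,0,0.1]
    - [0,0,0,1.5,0,0,0]
    - [0,0,0,1,0,0,0]
    - [0,0,0,0.5,0,0,0]
    - [0,0,0,0,0,0,0]
    - [0,0,0,0,0,0,0]

```text
clock: 16.45
position: [597.5, 51.8, 127.5]
ee_rot: [-0.216, 0.976, -0.0, -0.0]
contact_force: [-0.1, 1.1, -2.6]
gripper_width: 16.7
```

```bash
python3 - <<'E'
from h import *
a=np.radians(24.8);u=np.array([np.cos(a),np.sin(a)]);p=np.array([-u[1],u[0]])
g=np.array([568,38.2])+31.7*u+.2*p
go((*g,97.5),-155.2)
w=get_image("wrist")
q=w2px(w,(568,38.2,138))[0].astype(int);print(q)
A=cv2.resize(w["image"][q[1]-25:q[1]+25,q[0]-25:q[0]+25],(600,600),interpolation=cv2.INTER_CUBIC)
cv2.imwrite("pics/c9.png",A[:,:,::-1])
g=cv2.cvtColor(w["image"],cv2.COLOR_RGB2GRAY)
print(g[q[1]-14:q[1]+16:1,q[0]-14:q[0]+16:1])
E
```

```text
pos [597.5  51.8 127.5] shift cm [0.07 0.03 3.  ] turn deg [-0.02 -0.02  0.13] j [ 0.36  0.44 -0.21  0.   -0.92 -1.49] t 16.45
[313 249]
[[231 231 230 230 231 231 232 231 231 231 231 231 232 232 232 232 233 234
  234 234 234 233 233 233 232 232 232 232 232 231]
 [231 231 230 230 230 231 231 231 232 231 230 230 230 229 228 229 230 231
  233 233 233 233 233 232 232 232 232 232 232 232]
 [231 231 230 230 230 231 231 230 229 225 222 222 221 221 221 221 222 223
  224 225 228 230 232 232 232 232 232 232 232 232]
 [231 231 230 230 230 230 226 224 221 219 217 216 212 212 215 217 218 219
  219 221 222 224 226 230 231 231 232 232 232 232]
 [231 231 230 230 228 223 221 218 214 202 194 195 198 207 210 210 210 211
  209 207 210 216 220 222 225 229 231 231 232 231]
 [231 231 229 227 222 219 215 202 190 186 185 188 194 207 209 209 209 209
  207 198 191 193 201 213 221 224 227 231 231 232]
 [231 229 225 221 218 215 209 194 182 182 183 185 192 206 208 209 209 209
  206 198 185 183 183 193 213 221 223 227 231 231]
 [230 226 221 218 212 208 208 204 190 181 181 182 188 199 207 209 209 208
  204 190 182 
[... 2087 characters left out ...]
212 213 213 213 213 212
  212 211 210 209 209 208 208 209 209 209 211 221]
 [223 217 210 210 210 211 210 211 211 211 212 212 213 214 213 213 212 212
  211 210 210 209 209 208 208 209 209 209 215 224]
 [225 222 214 209 210 211 212 212 213 213 214 214 214 213 213 212 211 210
  210 210 210 210 209 209 210 210 210 213 222 226]
 [226 225 222 210 209 209 211 211 212 212 211 212 212 212 211 210 211 210
  211 210 210 210 210 210 211 210 214 222 225 226]
 [226 226 225 219 210 209 210 210 210 210 211 211 211 210 210 210 210 211
  211 210 209 209 210 211 211 214 222 225 226 227]
 [228 227 226 224 220 213 209 209 209 210 210 209 210 209 210 210 210 211
  210 210 210 211 212 212 216 221 226 227 227 229]]
```

Request:
servo_tool:
  rows:
    - [0,0,0,0.4,0,0,0]
    - [0,0,0,0.4,0,0,0]
    - [0,0,0,0.2,0,0,0]
    - [0,0,0,0,0,0,0]

```text
clock: 16.9
position: [596.9, 51.6, 116.7]
ee_rot: [-0.216, 0.976, -0.0, -0.001]
contact_force: [0.4, -0.1, -2.6]
gripper_width: 16.7
```

Request:
servo_tool:
  rows:
    - [0,0,0,0.2,0,0,0]
    - [0,0,0,0.2,0,0,0]
    - [0,0,0,0.1,0,0,0]
    - [0,0,0,0,0,0,0]

```text
clock: 17.3
position: [597.0, 51.7, 112.0]
ee_rot: [-0.216, 0.976, -0.0, -0.001]
contact_force: [-0.2, 0.2, -2.4]
gripper_width: 16.9
```

No contact; continue down (about 14 mm to the seat).

Request:
servo_tool:
  rows:
    - [0,0,0,0.3,0,0,0]
    - [0,0,0,0.3,0,0,0]
    - [0,0,0,0.3,0,0,0]
    - [0,0,0,0.2,0,0,0]
    - [0,0,0,0,0,0,0]

```text
clock: 17.8
position: [596.8, 51.6, 100.7]
ee_rot: [-0.216, 0.976, -0.0, -0.001]
contact_force: [0.5, 0.1, -2.4]
gripper_width: 17.1
```

Request:
servo_tool:
  rows:
    - [0,0,0,0.15,0,0,0]
    - [0,0,0,0.1,0,0,0]
    - [0,0,0,0.05,0,0,0]
    - [0,0,0,0,0,0,0]

```text
clock: 18.2
position: [597.1, 51.7, 98.1]
ee_rot: [-0.216, 0.976, -0.0, -0.0]
contact_force: [-0.5, 0.3, -2.5]
gripper_width: 16.4
```

Request:
servo_tool:
  rows:
    - [0,0,0,0.05,0,0,0]
    - [0,0,0,0.05,0,0,0]
    - [0,0,0,0,0,0,0]

```text
clock: 18.5
position: [597.2, 51.8, 97.6]
ee_rot: [-0.216, 0.976, -0.0, -0.0]
contact_force: [-0.3, 0.1, 0.3]
gripper_width: 16.8
```

Request:
servo_tool:
  rows:
    - [0.3,0,0,0,0,0,0]
    - [0.5,0,0,0,0,0,0]
    - [0.8,0,0,0,0,0,0]
    - [0.8,0,0,0,0,0,0]
    - [0.8,0,0,-2,0,0,0]
    - [0.8,0,0,-3,0,0,0]
    - [0.8,0,0,-4,0,0,0]
    - [0.8,-1,0,-4,0,0,0]
    - [0.8,-2,0,0,0,0,0]
    - [0.8,-2,0,0,0,0,0]
    - [0.8,0,0,0,0,0,0]
    - [0.8,0,0,0,0,0,0]

```text
clock: 19.7
position: [642.2, 72.8, 226.5]
ee_rot: [-0.216, 0.976, -0.0, -0.001]
contact_force: [-0.5, -0.1, 0.3]
gripper_width: 68.8
```

```bash
python3 - <<'E'
from h import *
s=read_state();print(s["position"],s["contact_force"],s["gripper_width"])
w=get_image("wrist");sc=get_image("scene");t=get_image("top")
A=cv2.resize(w["image"],(400,300),interpolation=cv2.INTER_AREA)
T=cv2.resize(t["image"][150:300,220:420],(400,300))
B=cv2.resize(sc["image"][190:340,320:420],(400,600),interpolation=cv2.INTER_CUBIC)
cv2.imwrite("pics/c10.png",np.hstack([np.vstack([A,T]),B])[:,:,::-1])
E
```

```text
[642.17026251  72.76653579 226.46664525] [-0.48302562 -0.09837289  0.26995962] 68.75003763733291
```

View pics/c10.png

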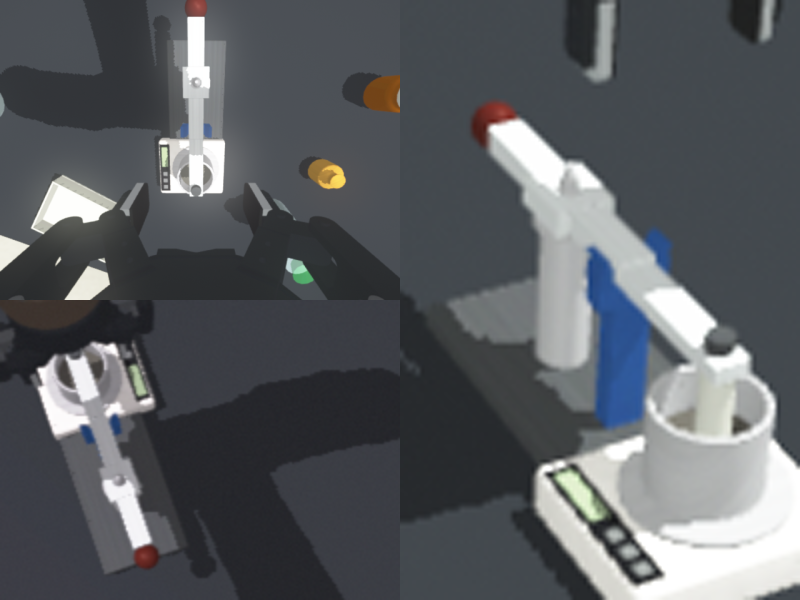

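```bash
python3 - <<'E'
from h import *
t=get_image("top");sc=get_image("scene")
def red(d,P):
    q=w2px(d,P)[0].astype(int);im=d["image"].astype(int);r,g,b=im[...,0],im[...,1],im[...,2];m=np.zeros(r.shape,bool);m[q[1]-20:q[1]+20,q[0]-20:q[0]+20]=1
    n,_,st,c=cv2.connectedComponentsWithStats((m&(r>g+20)&(r>b+15)).astype(np.uint8));i=1+np.argmax(st[1:,4]);return c[i]
P=(499.0,6.3,102)
print(tri(t,red(t,P),sc,red(sc,P)))
print("plunger top",tri(t,(220+77/2,150+355/2-150),sc,(320+322/4,190+335/4)),"expect",(568+135*.9078,38.2+135*.4195,109.6))
s=read_state();print(s["joint_vel"].round(3),s["clock"])
E
```

```text
(array([498. ,   4.7, 104.9]), np.float64(1.7))
plunger top (array([687.1,  93.8, 107.8]), np.float64(6.0)) expect (690.553, 94.83250000000001, 109.6)
[ 0.001  0.001  0.006 -0.001  0.001  0.002] 19.95
```

```bash
python3 - <<'E'
from h import *
sc=get_image("scene");t=get_image("top")
for d in(sc,t):
    q=w2px(d,(499,6.3,102))[0];x,y=q.astype(int);im=d["image"].astype(int);r,g,b=im[...,0],im[...,1],im[...,2]
    m=(r>g+20)&(r>b+15);m=m[y-15:y+15,x-15:x+15];yy,xx=np.nonzero(m)
    E=d["extrinsics"];rad=d["mtx"][0,0]*12/np.linalg.norm(E[:3,3]-(499,6.3,102))
    print("pred",q.round(1),"r",rad.round(1),"rows",yy.min()+y-15,yy.max()+y-15,"cols",xx.min()+x-15,xx.max()+x-15)
E
```

```text
pred [343.6 220.6] r 6.0 rows 215 226 cols 338 349
pred [292.4 277.5] r 6.4 rows 272 283 cols 287 299
```

```bash
python3 -c "
from bench import *
print(job_done())"
```

```text
the job is handed in; nothing more can be done
None
```

The job is done and handed in at about 20 s on the robot's clock. The cup with the grey sample stands upright on the balance pan, within about 2 mm of the middle. After that I lifted the lever off its pin, turned it end for end and lowered it back onto the same pin.

**Last checks:**
- **Seating:** the lever went onto the pin with no sideways force. The force reading rose from about -2.5 N to 0.3 N at the height where the lever was first gripped, so the seat took its weight.
- **Views after release:** the bar lies in the fork, the plunger hangs inside the cup, and the gripper is clear with no contact force.
- **Ball outline:** in the scene and top views it matches the position of a fully seated lever to about 1 pixel.

**Checks that disagreed:**
- **Ball centroid:** triangulating it gave a height of 104.9 mm, not the expected 102 mm. I put this down to the bar hiding part of the ball, because the outline check agreed with 102 mm.
- **Plunger top:** the estimate was rough, with the rays missing each other by 6 mm. It came out about 4 mm from the expected spot.

I did not measure the other objects again at the end. The arm touched nothing but the cup and the lever.

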